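# Bring the bench hardness tester to its set load on a copper bar

## Task

Check the temper of the flat copper bar that has a scribed cross near one end: lay it flat on the hardness tester's table and slide it in so that its cross lies right under the indenter. Then screw the indenter down with the black knob on top until the dial's pointer stands on the broad set mark, never at any time letting it reach the long thin overload line beyond (that would spoil the test), and leave it standing there with the bar held. Leave everything else on the bench alone.

Things in the scene. Friction and masses are not known exactly. Their poses are not given: they have to be found in the camera images.
- tester: Grey bench hardness tester, a C-frame bolted down (fixed), 270 high. Origin on the bench under the indenter axis; z up; its y axis points from the open throat to the column. Base 130 (x) x 300 (y from -115 to +185) x 40 high. Column from y = +70 on.
- anvil_spot (a point): Point on the top face of the tester's flat steel table exactly under the indenter's tip, 70 above the bench. Axes as the tester's. The table is 75 (x) x 140 (y from -115 to +25), clear in front of the head; it stands on the measuring spring, gives 4.5 mm at most, and any push down on it of more than about 12 N moves the pointer.
- head_front (a point): Lowest front point of the tester's rounded head, which overhangs the table: 28 in front (-y) of the axis, 138 above the bench; the head is 56 wide (x), its top at 200. Axes as the tester's.
- nose (a point): Lower end of the spindle sleeve (30 diameter, fixed), on the indenter axis, 118 above the bench. Below it hangs the indenter nose (16 diameter, 7 at its tip), whose tip starts 2 to 4 mm clear of the top of a 10 mm bar on the table: the bar goes in only if slid flat along the table.
- knob_grip (a point): On the axis of the round black fluted knob on top of the tester (51 diameter, 34 high, from 236 to 270 above the bench), half-way up it. Clockwise seen from above screws the indenter down, 1.2 mm per rad; friction 0.15 Nm; it stays where left and keeps its height. How far to turn is not known beforehand: the pointer moves only once the nose bears on the bar.
- dial (a point): Centre of the dial on top of the tester, facing up, 215 above the bench, 130 from the knob axis towards the column; dial 110 across, rim top at 222. Axes as the tester's. The dark pointer, 44 long, rests along the tester's -x and swings clockwise seen from above, over the side away from the knob.
- gauge (a joint): Angle of the dial's pointer, rad: 0 at rest, growing clockwise. Broad dark set mark: 1.05 to 1.35 (middle 1.2). Long thin overload line: 1.6. Short ticks every 0.3. It shows how far the sprung table is pressed down, 0.6 rad per mm: 8 N on the bar as it leaves rest, 20 N at 1.2. With the nose bearing on the bar it moves up to 0.7 rad per rad of knob.
- bar_mid (a point): Centre (half-way up) of the loose copper bar, 30 (x) x 160 (y) x 10 (z), 0.43 kg, lying flat. z up, y along the bar towards the end with the cross.
- bar_cross (a point): The scribed cross on the bar's top face, on its centre line, 60 from the bar's centre along +y, 20 from that end. Axes as the bar's.
- test_block: loose polished steel reference disc, 60 mm across, 13 high; origin at the centre of its underside. Bystander.
- coupon: loose plain copper plate 45 x 70 x 8, no scribed cross; origin at the centre of its underside. Bystander.
- moulding: loose folded copper moulding 55 x 110 x 62 with two beaded edges; origin at the centre of its underside. Bystander.
- tile: loose square copper tile 66 x 66 with a raised diamond; origin at the centre of its underside. Bystander.
- mallet: loose hammer 270 long, wooden handle; origin at the centre of its underside. Bystander.
- timber: loose timber block 45 x 110 x 20; origin at the centre of its underside. Bystander.
- screwdriver: loose screwdriver 200 long, black handle; origin at the centre of its underside. Bystander.
- spare_anvil: loose steel mushroom-shaped spare anvil, 48 across, 36 high; origin at the centre of its underside. Bystander.
Not all that is in view belongs to the job. Of the things like the part that bears bar_mid, leave any that is pink; of the rest the smaller one is meant.

How it is judged:
On the way:
1. the bar lies flat on the tester's table with its cross under the indenter (within 6 mm), before any load is put on (horizontal distance between bar_cross and anvil_spot below 0.006 m and angle between bar_mid's own z axis and vertical below 0.06 rad and z of bar_mid in the frame of anvil_spot between -0.001 and 0.009 m and value of joint gauge below 0.3 rad), for 0.2 s.
At the end, for the whole second after the job is handed in: The bar lies flat on the tester's table, at rest, its cross within 6 mm (seen from above) of the indenter axis, and the dial's pointer stands on the broad set mark (1.05 to 1.35 rad) (horizontal distance between bar_cross and anvil_spot below 0.006 m and angle between bar_mid's own z axis and vertical below 0.06 rad and z of bar_mid in the frame of anvil_spot between -0.001 and 0.009 m and value of joint gauge between 1.05 and 1.35 rad and linear speed of bar below 0.02 m/s); the robot touches nothing.
It fails at once if the pointer reaches the overload line (1.6 rad) (value of joint gauge above 1.6 rad).
It fails at once if a bystander is shoved more than 30 mm (distance of any of test_block, coupon, moulding, tile, mallet, timber, screwdriver, spare_anvil from where it was at the start of the episode above 0.03 m).
It also fails if it takes over 72 s, if anything falls off the work surface, if the arm or the gripper's body presses on something with over 40 N, if the wrist force passes 120 N, or if a joint passes its speed limit or range.

## Robot

A 7-joint arm with a two-finger parallel gripper is mounted at the origin on the work surface. World frame = base frame: x ahead of the robot, y to its left, z up, the work surface at z = 0. Lengths are in m, angles in rad, forces in N, time in s.
With the tool pointing down it reaches from about 0.35 to 0.9 m from the base axis. Payload 19.9 kg.
Tool frame: the origin (TCP) lies between the finger pads; the fingertips stand 22 mm ahead of it and the grasp point (between the pads) lies 3 mm ahead of it (tcp_to_tips is the distance from the TCP to the fingertips, in m); x points along the fingers, y is the direction in which the jaws open and shut, and the axes are right-handed (so a half turn about x gives the same grasp; the last joint's range is limited). The gripper opens to 85 mm and grips with 20 to 120 N. Pads are 22 mm wide; open, the fingers measure 114 mm over their backs; the gripper's body (76 mm by 85 mm) begins 54 mm behind the grasp point. The pads swing forward as they close: fully open they stand 13 mm farther back than shut.
Start: joints at [-1.369, 0.417, -0.01, 1.614, 0.005, 1.111, -0.053], TCP at [0.151, 0.607, 0.253] pointing down, gripper open.
Joint ranges: [-2.81, 2.81], [-0.39, 2.02], [-1.27, 1.25], [0.06, 2.57], [-1.19, 4.33], [0.19, 2], [-2.82, 2.82]. Speed limits (rad/s): [1.89, 1.89, 2.39, 2.39, 3.01, 3.01, 3.01].

## Interface

Orientations are given as a unit quaternion [x, y, z, w].
In Python, from bench import * gives the robot as it stands. The module is installed in compiled form; this text tells all that it offers. Calls block until the motion is done:
- reach(position, orientation): joint-space move of the TCP to a pose.
- servo_line(position, rate=0.15, attitude=None): straight line of the TCP; attitude=None keeps the orientation; rate is the mean speed in m/s.
- move_joints(angles): joint-space move.
- gripper_to(opening, squeeze=None): finger opening in m; squeeze is the grip in N (None keeps the last); returns when the fingers have stopped.
- sleep(seconds).
- ik(position, orientation): joint angles nearest the present ones, or None.
- read_camera(name): name is "scene" or "top" or "wrist"; returns (picture, depth): 400x640x3 uint8, red, green, blue; 400x640 float32, m along the optical axis (not along the pixel's ray), 0 where there is no reading.
- camera_params(name): a dict with "camera_matrix" (3x3 intrinsics, pixels), "camera_from_world" (4x4, takes a point from world to camera coordinates). Camera axes: x right, y up, looking along -z (the intrinsics and any distortion apply to the point x, -y, -z); pixel columns grow to the right and rows downward; lengths in m; the calibration is good to about 2 mm. A picture is of the moment at which its call begins: read the wrist's pose just before it. camera_params takes no time and is no camera call; for the wrist camera it gives the pose at the moment of the call.
A pose or a line that the arm cannot do raises MotionError and nothing moves.
- sign_off(): hands the job in, once; it reports no verdict.
Trained networks look in the newest picture that a camera, given by its name, has taken for a name from the list of things; names that differ only in an ending like _2 or _b are one class to them, and where a whole thing is asked for, a point or a joint stands for the part that bears it (a point fixed in the world has none). Each returns a list of dicts, best first, with "score" (0 to 1); they miss things now and then, are a little off and sometimes report something else, mostly with a low value. They report only what shows in the picture. A call takes as long as a camera call. They do not tell look-alikes from the thing itself.
- masks_of(camera, thing): "pixels" (400x640 bool, what is visible of it) and "uv" ([column, row] in pixels, amid what is visible of it).
Readings, each from a call of its own:
- get_clock(): time.
- get_joint_positions(): joint angles.
- get_joint_velocities(): joint speeds.
- get_effort(): joint torques, N m.
- get_eef_pos(): TCP position.
- get_eef_rot(): TCP orientation.
- get_wrist_force(): force on the tool from outside, world axes, zero at the start.
- get_ft_torque(): the same for the moment, N m.
- get_opening(): finger opening in m.
Only numpy, scipy, OpenCV 4.12 (cv2) and the standard library are available. Lean on these libraries where they do the work, as an engineer would, in place of code of your own. Each camera call takes 0.05 s, during which the arm holds its last target. There are 200 camera calls.

## Working session

There is one attempt and no reset: what is moved stays moved. The work goes in short steps, each a Python script; the robot and the scene stay as the last script left them, time stands still between calls to the robot, and variables do not carry over. Pictures are saved under pics/ and viewed, about 8 in all and at most 12, crops included, and the job is handed in when it is done.

```bash
mkdir -p pics; cat > h.py <<'E'
from bench import *
import numpy as np, cv2
def save(n,im): cv2.imwrite(f'pics/{n}.png',cv2.cvtColor(im,cv2.COLOR_RGB2BGR))
def P(name,uv,depth):
    c=camera_params(name);K=np.array(c["camera_matrix"]);T=np.linalg.inv(np.array(c["camera_from_world"]))
    uv=np.atleast_2d(uv).astype(float);d=np.atleast_1d(depth)
    x=(uv[:,0]-K[0,2])/K[0,0]*d;y=(uv[:,1]-K[1,2])/K[1,1]*d
    return (T@np.c_[x,-y,-d,np.ones(len(d))].T).T[:,:3]
def cloud(name,mask,dep):
    v,u=np.nonzero(mask&(dep>0)); return P(name,np.c_[u,v],dep[v,u])
def atz(name,uv,z):
    a=P(name,uv,np.ones(len(np.atleast_2d(uv))));b=P(name,uv,2*np.ones(len(a)))
    return a+(b-a)*((z-a[:,2])/(b-a)[:,2])[:,None]
E
python3 - <<'E'
from h import *
print(camera_params("top")); print(camera_params("scene")["camera_from_world"]); print(get_clock(),get_eef_rot())
for c in("top","scene"):
    im,d=read_camera(c); save(c+"0",im); np.save(c+"d.npy",d)
    for t in("tester","bar_mid"):
        for m in masks_of(c,t):
            p=cloud(c,m["pixels"],d); print(c,t,round(m["score"],2),m["uv"],m["pixels"].sum(),np.median(p,0).round(3),p.min(0).round(3),p.max(0).round(3),im[m["pixels"]].mean(0).round())
E
```

```text
{'camera_matrix': array([[391.36508999,   0.        , 316.01202939],
       [  0.        , 391.36508999, 191.30624051],
       [  0.        ,   0.        ,   1.        ]]), 'camera_from_world': array([[-2.53024502e-02, -9.99550187e-01, -1.60999965e-02,
        -1.00765068e-03],
       [ 9.97733655e-01, -2.62543701e-02,  6.19537057e-02,
        -5.87500679e-01],
       [-6.23485333e-02, -1.44959278e-02,  9.97949161e-01,
        -1.28238989e+00],
       [ 0.00000000e+00,  0.00000000e+00,  0.00000000e+00,
         1.00000000e+00]])}
[[-0.62418115  0.78113457  0.0150559   0.36100257]
 [-0.66051086 -0.53789089  0.52383089  0.2502842 ]
 [ 0.41728085  0.31702078  0.85168922 -1.52084425]
 [ 0.          0.          0.          1.        ]]
0.0 [ 0.08556501  0.7018827  -0.08642079  0.70183385]
top tester 0.82 [258.7, 188.9] 4128 [0.582 0.165 0.074] [ 0.516  0.004 -0.008] [0.668 0.375 0.274] [184. 181. 178.]
top tester 0.36 [177.5, 194.1] 276 [0.584 0.442 0.007] [ 0.56   0.406 -0.003] [0.609 0.479 0.015] [227. 146. 100.]
top tester 0.22 [230.1, 247.3] 287 [0.414 0.265 0.02 ] [ 0.36   0.252 -0.0
[... 178 characters left out ...]
300.2, 256.8] 393 [0.374 0.045 0.009] [0.299 0.011 0.002] [0.451 0.078 0.016] [246. 176. 203.]
top bar_mid 0.56 [378.2, 259.7] 765 [ 0.359 -0.221  0.012] [ 0.295 -0.315 -0.003] [ 0.423 -0.121  0.021] [237. 155. 105.]
scene tester 0.81 [361.3, 270.7] 6720 [0.615 0.189 0.088] [ 0.47  -0.005 -0.006] [0.668 0.314 0.274] [185. 182. 181.]
scene bar_mid 0.72 [262.0, 198.9] 429 [ 0.549 -0.23   0.008] [ 0.509 -0.31  -0.006] [ 0.588 -0.158  0.015] [238. 177. 122.]
scene bar_mid 0.66 [300.6, 164.1] 726 [ 0.363 -0.214  0.011] [ 0.295 -0.317 -0.006] [ 0.43  -0.114  0.019] [229. 167. 115.]
scene bar_mid 0.57 [363.7, 208.0] 424 [0.373 0.048 0.008] [ 0.291  0.008 -0.011] [0.572 0.13  0.268] [237. 195. 215.]
```

```bash
python3 - <<'E'
import cv2,numpy as np
a=cv2.imread('pics/top0.png'); 
cv2.imwrite('pics/top0c.png',cv2.resize(a[110:310,140:440],None,fx=2.6,fy=2.6,interpolation=cv2.INTER_CUBIC))
E
```

```text
(no output)
```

View pics/top0c.png

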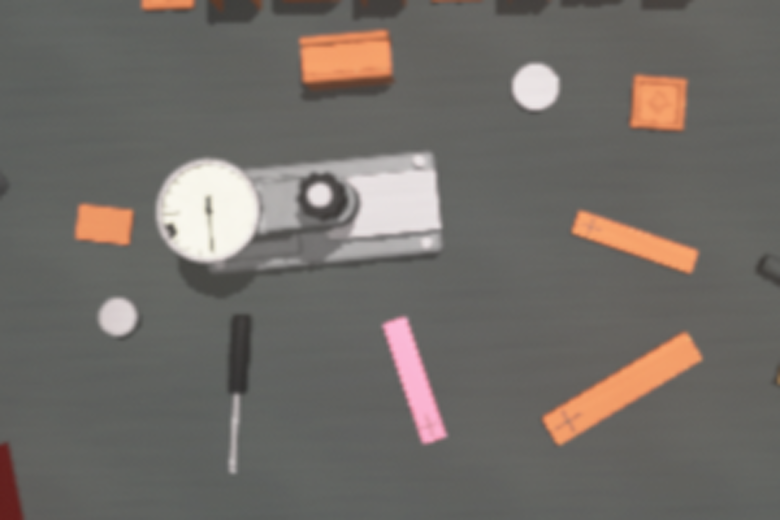

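View pics/scene0.png

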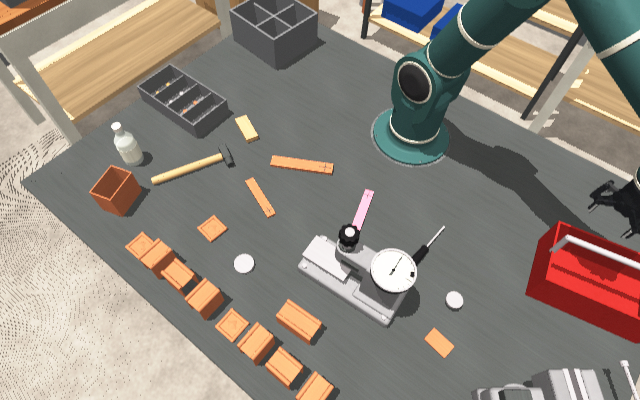

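Three bars (crop 1): pink (415,380), large copper (622,388), small copper (635,241). The small copper one with the cross at (592,226) fits: it isn't pink, and it is the smaller of the other two. Its cross already faces the tester throat, which opens towards -y. I'll measure coarsely, then move over the bar.

```bash
cat >> h.py <<'E'
from scipy.spatial.transform import Rotation as Rn
def down(a):
    """tool down, jaw axis at world angle a"""
    x=np.array([0,0,-1.]);y=np.array([np.cos(a),np.sin(a),0]);return Rn.from_matrix(np.c_[x,y,np.cross(x,y)]).as_quat()
def best(pos,a):
    c=[(abs(q[6]),aa) for aa in (a,a+np.pi) for q in [ik(pos,down(aa))] if q is not None]
    return min(c)[1]
def rect(name,mask,z):
    """bar rectangle from mask projected on plane z: centre, angle of long axis (towards +y), sizes"""
    cs,_=cv2.findContours(cv2.resize(mask.astype(np.uint8),None,fx=4,fy=4,interpolation=cv2.INTER_LINEAR),0,1)
    c=max(cs,key=cv2.contourArea)[:,0,:].astype(float); uv=(c+.5)/4-.5
    w=atz(name,uv,z)[:,:2]; (cx,cy),(s,t),an=cv2.minAreaRect((w*1000).astype(np.float32))
    th=np.deg2rad(an if s>t else an+90)
    if np.sin(th)<0: th+=np.pi
    return np.array([cx,cy])/1000,th,(s,t)
E
python3 - <<'E'
from h import *
im,d=read_camera("top")
for m in masks_of("top","bar_mid"):
    print(m["uv"],rect("top",m["pixels"],0.010))
full=np.ones(d.shape,bool); v,u=np.nonzero(d>0); p=P("top",np.c_[u,v],d[v,u])
s=(abs(p[:,0]-.58)<.12)&(abs(p[:,1]-.17)<.25)
k=s&(p[:,2]>.258); di=s&(p[:,2]>.208)&(p[:,2]<.232)&(p[:,1]>.18)
for nm,q in(("knob",k),("dial",di)):
    w=(p[q][:,:2]*1000).astype(np.float32); print(nm,q.sum(),w.mean(0),cv2.minEnclosingCircle(w),np.median(p[q][:,2]))
t=s&(p[:,2]>.064)&(p[:,2]<.078)&(p[:,1]<.12)
print("table",t.sum(),cv2.minAreaRect((p[t][:,:2]*1000).astype(np.float32)),np.median(p[t][:,2]))
c=[.544,-.241]
p0=get_eef_pos(); servo_line([p0[0],p0[1],.42],rate=.3)
th=np.deg2rad(70)
b=rect("top",masks_of("top","bar_mid")[0]["pixels"],.01); 
a=best([*b[0],.3],b[1]+np.pi/2); reach([*b[0],.42],down(a)); servo_line([*b[0],.28],rate=.3)
print(get_clock(),get_joint_positions(),get_eef_pos())
im,d=read_camera("wrist"); save("w1",im)
for m in masks_of("wrist","bar_mid"): print(m["score"],m["uv"],rect("wrist",m["pixels"],.010),d[m["pixels"]].mean())
c=camera_params("wrist");print(c["camera_matrix"][0,0],np.linalg.inv(c["camera_from_world"]).round(3))
E
```

```text
[381.0, 200.4] (array([ 0.54489777, -0.24189365]), np.float64(1.2218005175326998), (161.77699279785156, 36.412559509277344))
[299.9, 256.1] (array([0.37442117, 0.04400912]), np.float64(0.3025090008543187), (160.73577880859375, 32.99738693237305))
[458.6, 185.6] (array([ 0.6103457, -0.4824303]), np.float64(2.821701732932745), (94.46038055419922, 275.56414794921875))
[376.7, 257.6] (array([ 0.35860944, -0.2186535 ]), np.float64(2.0859696263629983), (47.23979187011719, 217.23265075683594))
knob 250 [592.8275  121.05163] ((593.08642578125, 121.76689910888672), 24.977977752685547) 0.2691858967850317
dial 1216 [583.71173 251.8779 ] ((583.7537841796875, 251.35269165039062), 56.20038604736328) 0.21445290406049977
table 741 ((597.1748657226562, 63.79938507080078), (75.22000885009766, 113.88907623291016), 4.171778678894043) 0.06879032486496328
5.0417 [-0.23905721  0.43723152  0.81072235  1.67680462 -0.3391547   1.17332164
  0.30858747] [ 0.5454018  -0.24226743  0.28140227]
0.77 [322.2, 158.0] (array([ 0.54531067, -0.23958865]), np.float64(1.2137122309860202), (160.81356811523438, 30.953514099121094)) 0.3936768
0.75 [45.7, 9.2] (array([0.32142255, 0.0171186 ]), np.float64(2.793917639070221), (28.034286499023438, 60.04128646850586)) 0.34415483
0.63 [177.2, 189.3] (array([ 0.36023102, -0.21538678]), np.float64(2.081119011332555), (48.32341766357422, 216.2404022216797)) 0.4041031
313.6147385705671 [[ 0.94   0.326  0.102  0.572]
 [-0.341  0.894  0.29  -0.168]
 [ 0.003 -0.308  0.952  0.404]
 [ 0.     0.     0.     1.   ]]
```

View pics/w1.png

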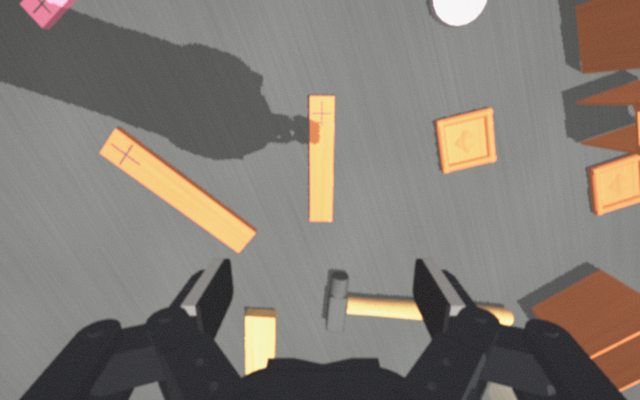

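The target shows at (322,158) in the wrist view with its cross at (322,112). It measures 161 x 31 mm, as it should. Tester axis is (0.593, 0.1215), yaw 4.1°, and knob, dial and table all agree. Now the guarded grasp.

```bash
python3 - <<'E'
from h import *
c=np.array([.5452,-.2403]); th=1.215; u=np.array([np.cos(th),np.sin(th)]); g=c-.042*u
a=best([*g,.2],th+np.pi/2); print(a)
gripper_to(.048,100)
servo_line([*g,.10],rate=.2,attitude=down(a)); servo_line([*g,.030],rate=.12)
f0=get_wrist_force()
for z in np.arange(.028,.0205,-.001):
    servo_line([*g,z],rate=.03); f=get_wrist_force()-f0
    print(round(z,4),get_eef_pos().round(4),f.round(1))
    if abs(f[2])>4: break
servo_line([*g,get_eef_pos()[2]+.0015],rate=.03)
gripper_to(.028,100); print(get_opening(),get_eef_pos(),get_wrist_force()-f0)
p=get_eef_pos(); servo_line([p[0],p[1],.12],rate=.1)
print(get_opening(),get_wrist_force()-f0,get_clock())
im,d=read_camera("wrist"); save("w2",im)
E
```

```text
5.9273889803846895
0.028 [ 0.5308 -0.2797  0.0284] [-0.4 -0.2 -0. ]
0.027 [ 0.5306 -0.2797  0.0271] [ 0.4 -0.2  1. ]
0.026 [ 0.5306 -0.2797  0.0259] [-0.2  0.  -0.4]
0.025 [ 0.5305 -0.2796  0.0249] [0.3 0.5 0.5]
0.024 [ 0.5305 -0.2797  0.0239] [-0.1  0.9 -0. ]
0.023 [ 0.5306 -0.2796  0.0229] [-0.1  1.1 -0.2]
0.022 [ 0.5306 -0.2797  0.0219] [0.1 0.9 0.5]
0.021 [ 0.5306 -0.2796  0.0209] [0.  0.8 0.1]
0.0289927225238518 [ 0.53059494 -0.27964559  0.02265763] [-1.98665122  0.88716415  6.09548824]
0.029088738738292184 [ 0.22810051  0.74886671 -4.29684958] 11.1
```

View pics/w2.png

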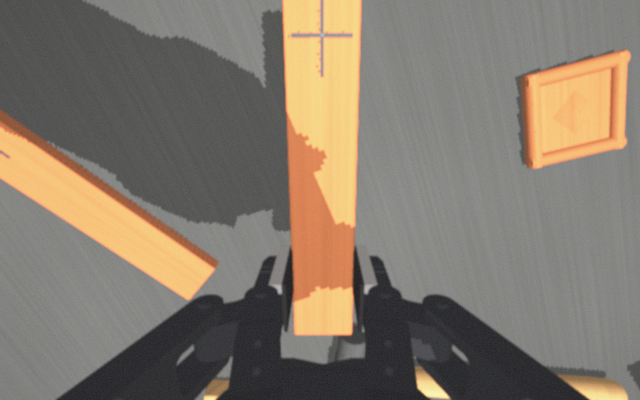

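```bash
cat >> h.py <<'E'
AX=np.array([.593,.1215]); YW=.0715
ty=np.array([-np.sin(YW),np.cos(YW)]); tx=np.array([np.cos(YW),np.sin(YW)])
E
python3 - <<'E'
from h import *
pe=get_eef_pos();R=Rn.from_quat(get_eef_rot()).as_matrix()
im,d=read_camera("wrist")
r,c=np.mgrid[2:230:12,300:341:10]; w=P("wrist",np.c_[c.ravel(),r.ravel()],d[r.ravel(),c.ravel()])
u=-R[:,2] if R[1,2]<0 else R[:,2]
s=(w-pe)@u; print("slope,z at grip",np.polyfit(s,w[:,2]-pe[2],1), "u",u)
x=P("wrist",[[321.5,36]],[np.median(d[30:42,312:331])]); y=atz("wrist",[[321.5,36]],pe[2]-.0127)
for q in(x,y): print("cross rel",((q-pe)@u).round(4),((q-pe)@R[:,1]).round(4))
th=1.215; a=5.9274+(np.pi/2+YW-th)
g=AX-.182*ty
servo_line([*pe[:2],.17],rate=.2)
a=best([*g,.17],a); reach([*g,.17],down(a)); servo_line([*g,.11],rate=.15)
f0=get_wrist_force()
for z in np.arange(.099,.090,-.0007):
    servo_line([*g,z],rate=.03); f=get_wrist_force()-f0; print(round(z,4),get_eef_pos()[2].round(4),f[2].round(1))
    if f[2]>2.5: break
print(get_clock(),a,get_joint_positions().round(2))
E
```

```text
slope,z at grip [-0.00876755 -0.01189278] u [ 3.48400049e-01  9.37345935e-01 -5.75997516e-05]
cross rel [0.1015] [-0.0007]
cross rel [0.1015] [-0.0007]
0.099 0.099 -0.6
0.0983 0.0984 0.2
0.0976 0.0975 -0.5
0.0969 0.0968 0.9
0.0962 0.0962 -0.5
0.0955 0.0955 -0.4
0.0948 0.0948 -1.4
0.0941 0.0941 0.5
0.0934 0.0934 0.8
0.0927 0.0927 1.8
0.092 0.0921 3.1
16.0917 6.354696326794896 [-0.37  0.65  0.57  1.79 -0.45  0.83  0.49]
```

```bash
python3 - <<'E'
from h import *
f0=get_wrist_force()
for y in(-.15,-.125,-.110,-.1015):
    g=AX+y*ty; servo_line([*g,.0936],rate=.06); f=get_wrist_force()-f0; print(y,get_eef_pos().round(4),f.round(1))
    if np.hypot(*f[:2])>8: break
else:
    servo_line([*g,.0931],rate=.03); print(get_wrist_force()-f0)
    im,d=read_camera("scene"); save("s2",im[180:340,270:470].repeat(4,0).repeat(4,1))
    im,d=read_camera("wrist"); save("w3",im)
print(get_clock())
E
```

```text
-0.15 [ 0.6037 -0.028   0.0936] [ 0.1  1.5 -2.8]
-0.125 [ 0.6019 -0.0029  0.0936] [-0.4  1.  -3. ]
-0.11 [0.6008 0.0124 0.0936] [-0.8  1.7 -2.8]
-0.1015 [0.6002 0.0209 0.0936] [ 0.7  1.4 -2.9]
[ 0.18803167  1.85730325 -2.27218004]
18.3833
```

View pics/w3.png

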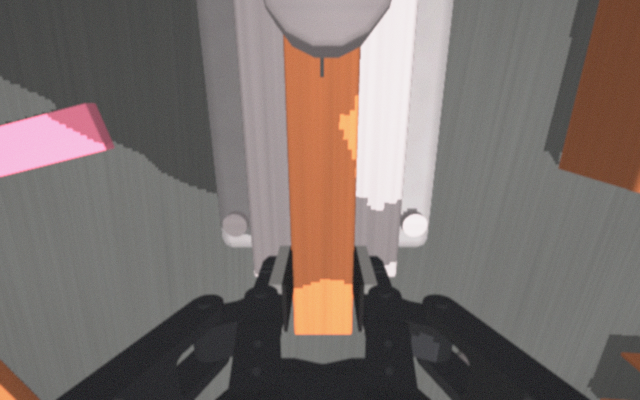

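View pics/s2.png

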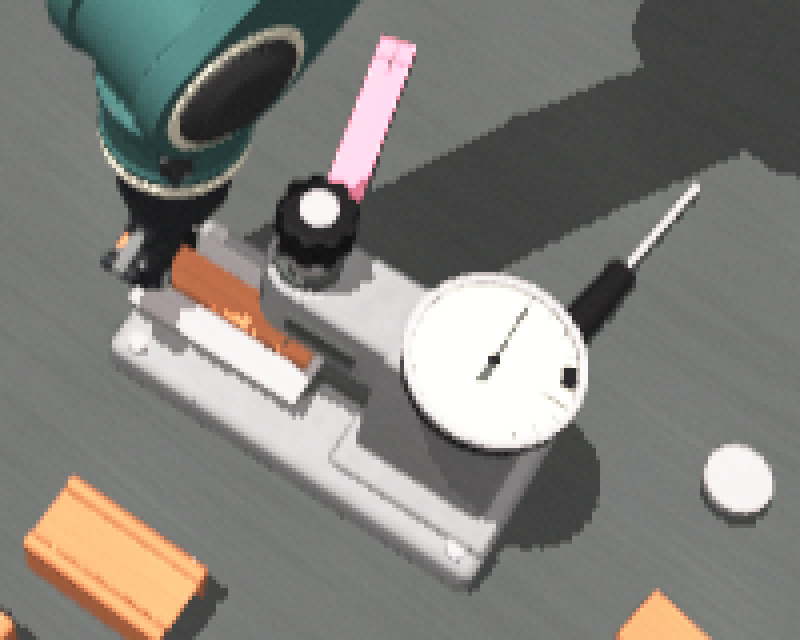

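Wrist view: bar centred at column 323, against about 325 for the table and base. Bar tail is at row 334, table front edge at about row 272. I'll check the 25 mm overhang, then release.

```bash
python3 - <<'E'
from h import *
im=cv2.imread('pics/w3.png')[:,:,::-1].astype(int)
print("tail",[int(np.argmax(-np.diff(im[320:345,c,0])))+320.5 for c in(305,315,325,335,345)])
g=im.sum(2)
print("base",[int(np.argmax(-np.diff(g[225:260,c])))+225.5 for c in(228,235,240,410,418)])
print("table R",[int(np.argmax(-np.diff(g[255:285,c])))+255.5 for c in(390,393)])
print("row250 bar edges/table:",atz("wrist",[[290,240],[356,240]],.08).mean(0))
def loc(uv,z): w=atz("wrist",[uv],z)[0,:2]-AX; return (w@tx).round(4),(w@ty).round(4)
print("tail",loc([323,334.5],.080),"table front",loc([391,275],.07),"base",loc([235,247],.04))
for r in (100,230):
    row=np.diff(g[r]); print(r,[(int(i),int(row[i])) for i in np.nonzero(abs(row)>60)[0]])
    e=im[r,:,0]-im[r,:,2]; k=np.nonzero(e[270:380]>90)[0]+270; print("bar cols",k.min(),k.max(),loc([k.min()-.5,r],.08),loc([k.max()+.5,r],.08))
E
```

```text
tail [334.5, 334.5, 334.5, 334.5, 334.5]
base [244.5, 247.5, 247.5, 246.5, 245.5]
table R [276.5, 276.5]
row250 bar edges/table: [0.59896343 0.03530624 0.08      ]
tail (np.float64(-0.0002), np.float64(-0.1408)) table front (np.float64(0.0356), np.float64(-0.1113)) base (np.float64(-0.0543), np.float64(-0.11))
100 [(358, 102), (441, -86), (442, -61)]
bar cols 287 357 (np.float64(-0.0152), np.float64(-0.0235)) (np.float64(0.0139), np.float64(-0.0234))
230 [(398, 81), (399, 76), (426, -70), (427, -97), (428, -76)]
bar cols 292 353 (np.float64(-0.0149), np.float64(-0.0813)) (np.float64(0.014), np.float64(-0.0813))
```

```bash
python3 - <<'E'
from h import *
gripper_to(.042,100); p=get_eef_pos(); servo_line([*p[:2],.16],rate=.15)
g=AX-.19*ty; servo_line([*g,.33],rate=.3)
def seg(n):
    im,d=read_camera(n); 
    for m in masks_of(n,"bar_mid"):
        c=cloud(n,m["pixels"],d); 
        if abs(np.median(c[:,2])-.08)<.008:
            cs=(c[:,:2]-AX)@np.c_[tx,ty]; print(n,m["score"],"x",np.percentile(cs[:,0],[1,50,99]).round(4),"y min",np.percentile(cs[:,1],[.5,1]).round(4))
            print(rect(n,m["pixels"],.08))
    v,u=np.nonzero(d>0);p=P(n,np.c_[u,v],d[v,u]); s=(np.linalg.norm(p[:,:2]-AX,axis=1)<.05)&(p[:,2]>.258)
    w=((p[s][:,:2]-AX)@np.c_[tx,ty]*1000).astype(np.float32)
    if len(w): print("knob",len(w),w.mean(0),cv2.minEnclosingCircle(w),w.min(0),w.max(0))
    q=(p[:,:2]-AX)@np.c_[tx,ty]; t=(abs(p[:,2]-.07)<.004)&(abs(q[:,0])<.036)&(abs(q[:,0])>.018)&(q[:,1]<-.05)&(q[:,1]>-.14)
    if t.any(): print("table front y",np.percentile(q[t][:,1],[0,.5,1]),"z",np.median(p[t][:,2]))
    return im
save("w4",seg("wrist")); save("t4",seg("top")); print(get_clock())
a=cv2.imread('pics/w4.png'); b=cv2.imread('pics/t4.png'); 
E
```

```text
wrist 0.77 x [-0.0156 -0.0009  0.0138] y min [-0.1382 -0.1371]
(array([0.59754468, 0.04554539]), np.float64(1.6445355206312862), (30.75469970703125, 125.13751220703125))
table front y [-0.11089885 -0.11088104 -0.11081811] z 0.07079329227418413
top 0.7 x [-0.0143 -0.0016  0.0105] y min [-0.0791 -0.0788]
(array([0.5962193 , 0.06988637]), np.float64(1.5445378247628243), (56.38185119628906, 27.803030014038086))
knob 250 [-0.19014181 -0.32615727] ((0.10031644254922867, 0.9068440794944763), 25.077659606933594) [-24.627909 -23.194283] [24.34188  25.977264]
table front y [-0.09440464 -0.09423585 -0.09404051] z 0.06917332413269306
20.2583
```

View pics/w4.png

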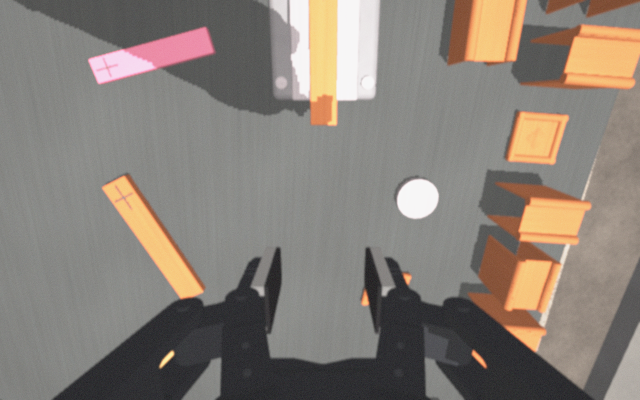

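```bash
python3 - <<'E'
from h import *
q=get_joint_positions(); q[0]-=.6; move_joints(q)   # swing right, away from tester
im,d=read_camera("top"); save("t5",im)
for m in masks_of("top","bar_mid"):
    c=cloud("top",m["pixels"],d); print(m["uv"],m["score"],np.median(c,0).round(3)) 
    if np.median(c[:,2])>.06:
        r=rect("top",m["pixels"],.08); print(r); print("tail y",(r[0]-AX)@ty-max(r[2])/2000, "x",(r[0]-AX)@tx)
print(get_clock())
def loc(uv,z): w=atz("top",[uv],z)[0,:2]-AX; return w@tx,w@ty
K=camera_params("top");
def pix(x,y,z):
    w=np.r_[AX+x*tx+y*ty,z,1]; c=K["camera_from_world"]@w; k=K["camera_matrix"]@[c[0],-c[1],-c[2]]; return k[:2]/k[2]
# profiles along tester y: bar (x=0,z=.08) ; table (x=+-.028,z=.07)
g=im.astype(np.float32)
for x,z,ys in((-.006,.08,-.14),(.0,.08,-.14),(.006,.08,-.14),(.027,.07,-.115),(-.027,.07,-.115),(.024,.07,-.115)):
    yy=np.arange(ys-.012,ys+.013,.001); uv=np.array([pix(x,y,z) for y in yy]).astype(np.float32)
    v=cv2.remap(g,uv[:,0][None],uv[:,1][None],cv2.INTER_LINEAR)[0,:,0]; lo,hi=v[:4].mean(),v[-4:].mean()
    print(x,ys,"edge y",yy[np.argmax(v>(lo+hi)/2)].round(4),v.astype(int)[::3])
E
```

```text
[377.4, 261.5] 0.8 [ 0.359 -0.219  0.012]
[300.0, 255.6] 0.71 [0.381 0.045 0.009]
[294.2, 185.2] 0.65 [0.597 0.04  0.079]
(array([0.59731458, 0.04208702]), np.float64(1.6443318969988143), (33.12690734863281, 121.00628662109375))
tail y -0.1400214487437747 x -0.0013696400281403927
[456.8, 256.7] 0.6 [ 0.361 -0.472  0.019]
21.7167
-0.006 -0.14 edge y -0.141 [104 104 111 146 202 238 248 249 249]
0.0 -0.14 edge y -0.141 [103 103 105 137 205 239 248 249 249]
0.006 -0.14 edge y -0.141 [104 104 109 145 221 246 250 250 250]
0.027 -0.115 edge y -0.114 [103 103 103 113 149 201 229 233 232]
-0.027 -0.115 edge y -0.114 [ 92  80  77  94 142 196 223 231 232]
0.024 -0.115 edge y -0.113 [103 103 103 111 145 199 229 233 233]
```

Relative to the table edge the bar is about 2 mm short of ideal, and about 1 mm off sideways. I'll regrip, slide it 2 mm further, then plan the knob.

```bash
python3 - <<'E'
from h import *
a=6.3547
g=AX-.1015*ty
reach([*g,.33],down(a)); servo_line([*g,.13],rate=.25); servo_line([*g,.0938],rate=.08)
f0=get_wrist_force(); gripper_to(.028,40); print(get_opening(),get_wrist_force()-f0)
h=AX-.0993*ty+.0006*tx; servo_line([*h,.0938],rate=.03); print(get_wrist_force()-f0)
gripper_to(.042); servo_line([*h,.13],rate=.12); servo_line([*h,.34],rate=.3)
gripper_to(.085,80); print(get_clock())
k=[*AX,.34]
for da in np.arange(-3,3.1,.5):
    q=ik(k,down(a+da)); print(round(da,1),None if q is None else q.round(3))
E
```

```text
0.028976454175638756 [-2.32270809 -1.19595784  4.84646958]
[-1.36211216 -4.50626045  6.60716287]
26.9333
-3.0 [ 0.504  0.517 -1.084  1.532  0.462  1.373  2.737]
-2.5 [-1.01   0.501  1.085  1.582 -0.452  1.334 -2.296]
-2.0 [-1.01   0.501  1.085  1.582 -0.452  1.334 -1.796]
-1.5 [-1.079  0.593  1.25   1.584 -0.571  1.383 -1.198]
-1.0 [-1.033  0.526  1.135  1.583 -0.486  1.347 -0.768]
-0.5 [-0.975  0.472  1.018  1.581 -0.41   1.32  -0.331]
0.0 [-0.912  0.43   0.907  1.579 -0.348  1.303  0.115]
0.5 [-0.84   0.397  0.792  1.577 -0.291  1.29   0.566]
1.0 [-0.762  0.371  0.678  1.575 -0.24   1.28   1.023]
1.5 [-0.689  0.353  0.575  1.573 -0.198  1.275  1.486]
2.0 [-0.618  0.34   0.476  1.57  -0.161  1.271  1.954]
2.5 [-0.552  0.33   0.389  1.568 -0.129  1.269  2.428]
3.0 [ 0.504  0.517 -1.084  1.532  0.462  1.373  2.454]
```

```bash
cat >> h.py <<'E'
DC=AX+.130*ty
def dialmap(n,im):
    """rectified dial, 2 px/mm, rows: -y.. ; returns 240x240 gray; col = tester x, row = -tester y"""
    K=camera_params(n); i,j=np.meshgrid(np.arange(240),np.arange(240)); X=(i-120)/2000; Y=(120-j)/2000
    w=np.stack([DC[0]+X*tx[0]+Y*ty[0],DC[1]+X*tx[1]+Y*ty[1],0*X+.215,0*X+1],-1)@np.array(K["camera_from_world"]).T
    M=K["camera_matrix"]; u=M[0,0]*w[...,0]/-w[...,2]+M[0,2]; v=M[1,1]*-w[...,1]/-w[...,2]+M[1,2]
    return cv2.remap(cv2.cvtColor(im,cv2.COLOR_RGB2GRAY),u.astype(np.float32),v.astype(np.float32),cv2.INTER_CUBIC)
def gauge(n,rec=None):
    im,_=read_camera(n); G=dialmap(n,im).astype(float)
    # fit pointer ray: angle + centre offset minimizing brightness over r=4..40mm
    if rec: cv2.imwrite(f'pics/{rec}.png',cv2.resize(G.astype(np.uint8),None,fx=2,fy=2))
    r=np.arange(4,40,.5)*2; bestv=(1e9,)
    for ox in range(-10,11,2):
        for oy in range(-10,11,2):
            for f in np.arange(-.3,2.2,.02):
                s=cv2.remap(G.astype(np.float32),(120+ox-r*np.cos(f)).astype(np.float32)[None],(120+oy-r*np.sin(f)).astype(np.float32)[None],1).mean()
                if s<bestv[0]: bestv=(s,round(f,3),ox,oy)
    return bestv
E
python3 - <<'E'
from h import *
a=6.3547
q=ik([*AX,.34],down(a+2.5)); q[6]=2.7; move_joints(q)
R=get_eef_rot(); print(get_eef_pos().round(4)); servo_line([*AX,.258],rate=.2)
print(get_joint_positions().round(3),get_clock())
gripper_to(.045,60); print(get_opening(),get_wrist_force().round(1),get_eef_pos().round(4))
for n in("scene","top","wrist"): print(n,gauge(n,"g_"+n))
cv2.imwrite('pics/g0.png',np.hstack([cv2.resize(cv2.imread(f'pics/g_{n}.png'),(260,260)) for n in("scene","top","wrist")]))
E
```

```text
[0.593  0.1214 0.34  ]
[-0.538  0.394  0.372  1.669 -0.157  1.107  2.722] 29.65
0.049624074259349074 [-6.8 -0.7 11.3] [0.5931 0.1217 0.2594]
scene (np.float32(121.41052), np.float64(-0.04), 10, -10)
top (np.float32(83.92992), np.float64(-0.06), 10, -4)
wrist (np.float32(0.0), np.float64(0.36), -10, -10)
```

View pics/g0.png

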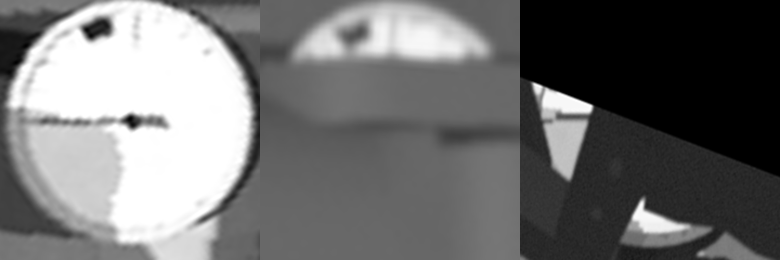

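```bash
cat >> h.py <<'E'
def g2(rec=None):
    im,_=read_camera("scene"); G=dialmap("scene",im)
    if rec: cv2.imwrite(f'pics/{rec}.png',cv2.resize(G,None,fx=2,fy=2))
    B=cv2.morphologyEx(G,cv2.MORPH_BLACKHAT,cv2.getStructuringElement(cv2.MORPH_ELLIPSE,(17,17))).astype(np.float32)
    B=np.minimum(B,110); r=np.arange(6,33,.5)*2; F=np.arange(-.3,2.3,.01); o=[]
    for f in F: o.append(np.mean([cv2.remap(B,(121.8+s*np.sin(f)-r*np.cos(f)).astype(np.float32)[None],(111.7-s*np.cos(f)-r*np.sin(f)).astype(np.float32)[None],1).mean() for s in(-1.5,0,1.5)]))
    o=np.array(o); i=o.argmax(); s=o-.6*o[i]; s[(s<0)|(abs(F-F[i])>.2)]=0
    return (F*s).sum()/s.sum(), o[i], np.median(o)
E
python3 - <<'E'
from h import *
print(g2()); q=get_joint_positions()
def turn(d):
    q[6]-=d; move_joints(q)
turn(1.2); g=g2(); print(q[6].round(2),np.round(g,3),get_clock(),get_opening().round(4),get_ft_torque().round(2),get_wrist_force().round(0))
while g[0]<.15 and q[6]>-2.3 and g[1]>3*g[2]:
    turn(.35); g=g2(); print(q[6].round(2),np.round(g,3),get_clock(),get_wrist_force().round(0))
print(g2("d1"))
E
```

```text
(np.float64(-0.017330942194698943), np.float32(79.41371), np.float32(0.013909988))Traceback (most recent call last):
  File "<stdin>", line 5, in <module>
AttributeError: 'float' object has no attribute 'round'
```

```bash
python3 - <<'E'
from h import *
q=get_joint_positions()
def turn(d):
    q[6]-=d; move_joints(q)
g=g2(); print(round(q[6],2),np.round(g,3),get_clock(),get_opening(),np.round(get_ft_torque(),2),np.round(get_wrist_force()))
while g[0]<.15 and q[6]>-2.3 and g[1]>3*g[2]:
    turn(.35); g=g2(); print(round(q[6],2),np.round(g,3),get_clock(),np.round(get_wrist_force()))
print(g2("d1"))
E
```

```text
1.52 [-9.0000e-03  8.0849e+01  5.0000e-03] 31.525 0.049897505880094735 [ 1.8   3.21 -0.12] [-15.  11.   6.]
1.17 [-8.0000e-03  8.5101e+01  5.0000e-03] 32.0167 [ 0.  5. -5.]
0.82 [-2.0000e-03  9.3389e+01  5.1000e-02] 32.5083 [ 6.  9. -8.]
0.47 [-2.0000e-03  9.3792e+01  9.0000e-02] 33.0 [ 12.  13. -12.]
0.12 [-2.0000e-03  9.3374e+01  9.3000e-02] 33.4917 [ 20.  15. -18.]
-0.23 [5.7000e-02 7.6864e+01 7.2000e-02] 33.9833 [ 30.  17. -23.]
-0.58 [2.9100e-01 5.3307e+01 4.0000e-02] 34.475 [ 38.  16. -28.]
(np.float64(0.2903277880789488), np.float32(53.942596), np.float32(0.040084273))
```

```bash
python3 - <<'E'
from h import *
gripper_to(.07,50); print(np.round(get_wrist_force(),1),get_eef_pos().round(4),np.round(g2(),3))
servo_line([*AX,.2585],rate=.05); gripper_to(.045,50)
print(get_opening(),np.round(get_wrist_force()),get_eef_pos().round(4))
q=list(get_joint_positions()); g=g2(); print(np.round(g,3),get_clock())
def turn(d):
    q[6]-=d; move_joints(q)
for _ in range(8):
    rem=1.2-g[0]
    if rem<.06 or q[6]<-2.6 or g[1]<3*g[2] or g[1]<25: break
    turn(min(.35,rem/.72*.9)); g=g2(); print(round(q[6],2),np.round(g,3),get_clock(),np.round(get_wrist_force()))
print(g2("d2"),get_joint_positions()[6])
E
```

```text
[-0.1 -0.2 -0.4] [0.5913 0.1238 0.2599] [ 0.307 60.555  0.082]
0.04993618657124242 [-6.  0.  8.] [0.5926 0.1216 0.2589]
[3.0700e-01 6.0308e+01 3.9000e-02] 35.525
-0.92 [ 0.532 63.402  0.209] 36.0167 [-8.  3.  6.]
-1.27 [ 0.765 64.21   0.624] 36.5083 [-13.   6.   7.]
-1.62 [ 1.001 31.243  0.189] 37.0 [-15.  10.   7.]
-1.87 [ 1.142 40.327  0.712] 37.4083 [-14.  14.   8.]
(np.float64(1.1419355587551472), np.float32(40.367096), np.float32(0.74093664)) -1.8718857725553504
```

View pics/d2.png

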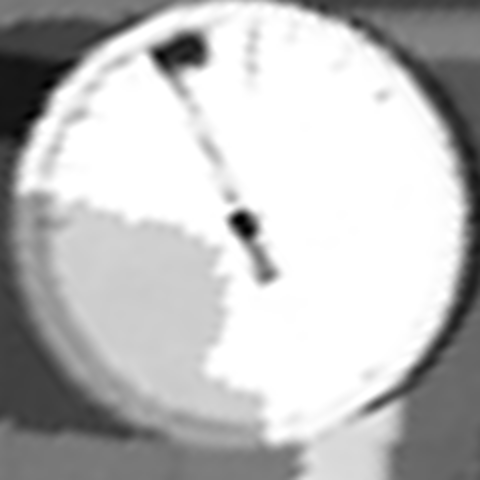

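```bash
python3 - <<'E'
from h import *
q=list(get_joint_positions()); q[6]-=.1; move_joints(q); print(np.round(g2(),3))
gripper_to(.085); sleep(.2); print(np.round(g2(),3),get_eef_pos().round(4),np.round(get_wrist_force()))
p=get_eef_pos(); servo_line([*p[:2],.36],rate=.2)
print(np.round(g2(),3))
t=DC-.02*ty; a=6.3547
q=ik([*t,.38],down(a)); reach([*t,.38],down(a)) if q is not None else print("no ik")
im,d=read_camera("wrist"); save("w6",im); cv2.imwrite('pics/d3.png',cv2.resize(dialmap("wrist",im),None,fx=2,fy=2)); print(get_clock())
E
```

```text
[ 1.201 39.464  0.588]
[ 1.201 39.675  0.713] [0.5912 0.1246 0.2589] [-0. -1. -0.]
[ 1.201 38.217  1.196]
40.7417
```

View pics/w6.png

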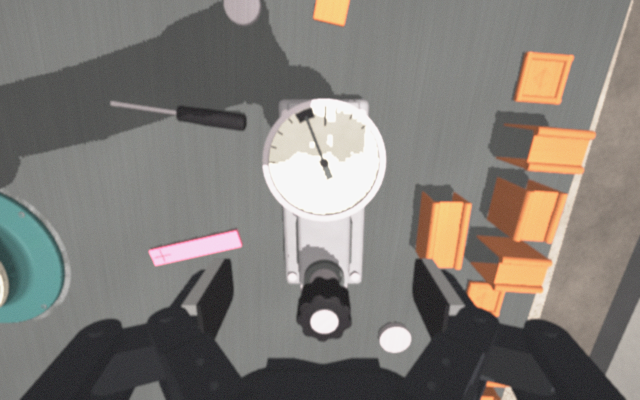

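Pointer runs from (324,162) to the middle of the set mark at (307,116), which is about 1.21 rad. One last look at the bar with the arm clear, then hand in.

```bash
python3 - <<'E'
from h import *
p=get_eef_pos(); servo_line([*p[:2],.42],rate=.2)
q=list(get_joint_positions()); q[0]-=.9; move_joints(q)
im,d=read_camera("top"); save("t7",im)
K=camera_params("top")
def pix(x,y,z):
    c=K["camera_from_world"]@np.r_[AX+x*tx+y*ty,z,1]; k=K["camera_matrix"]@[c[0],-c[1],-c[2]]; return k[:2]/k[2]
g=im.astype(np.float32)
for x,z,ys in((-.006,.08,-.14),(.006,.08,-.14),(.027,.07,-.115),(-.027,.07,-.115)):
    yy=np.arange(ys-.012,ys+.013,.0005); uv=np.array([pix(x,y,z) for y in yy]).astype(np.float32)
    v=cv2.remap(g,uv[:,0][None],uv[:,1][None],1)[0,:,0]; lo,hi=v[:6].mean(),v[-6:].mean(); print(x,"edge",yy[np.argmax(v>(lo+hi)/2)].round(4),lo,hi)
for y in(-.125,-.07,-.045):
    xx=np.arange(-.03,.03,.0005); uv=np.array([pix(x,y,.08) for x in xx]).astype(np.float32)
    s=cv2.remap(g,uv[:,0][None],uv[:,1][None],1)[0]; m=(s[:,0]-s[:,2])>60; print(y,"bar x",xx[m].min().round(4),xx[m].max().round(4))
print(np.round(g2(),3),get_clock())
cv2.imwrite('pics/t7c.png',cv2.resize(cv2.cvtColor(im,4)[110:310,140:440],None,fx=2.6,fy=2.6))
E
```

```text
-0.006 edge -0.14 103.0 247.99463
0.006 edge -0.139 102.0 249.39062
0.027 edge -0.114 100.56901 230.90674
-0.027 edge -0.1135 96.7902 230.96175
-0.125 bar x -0.0165 0.0165
-0.07 bar x -0.0155 0.015
-0.045 bar x -0.015 0.0145
[ 1.201 42.564  0.527] 43.1667
```

View pics/t7c.png

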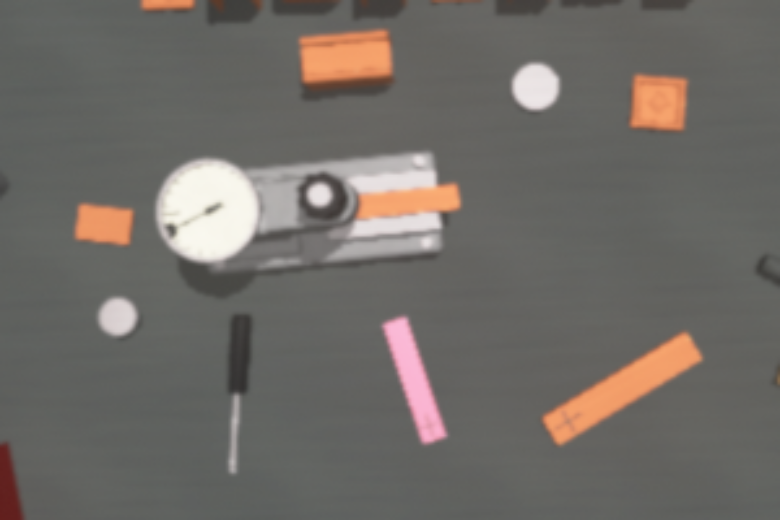

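The top view shows the bar tail at y ≈ -139.5 mm, the bar centred in x, the pointer on the mark and the bystanders in place. Handing in.

```bash
python3 -c "
from bench import *
print(sign_off(), get_clock())"
```

```text
the job is handed in; nothing more can be done
the job is handed in; nothing more can be done
```

The smaller copper bar (not the pink one) lies flat on the tester's table with its cross under the indenter. The pointer stands on the set mark, and the job was handed in at about 43 s.

**Placing the bar:** I gripped it by its tail, slid it flat along the table and released it. The camera checks showed it about 2 mm short, so I regripped it and slid it in a further 2 mm before any load was put on.

**Turning the knob:** I turned it clockwise in small steps, reading the dial after each one. I let go and regripped once, because the tool sat slightly off the knob's axis and the sideways wrist force had grown to about 40 N.

**Last checks:**
- **Pointer:** it read 1.20 rad by my scene-camera fit, and about 1.21 by eye in the wrist picture. It held steady after release, and the highest reading at any step was 1.20.
- **Bar position:** the top camera put the tail at -139.5 mm from the axis (ideal -140), so the cross should be within about 1 mm of the indenter. The cross itself is hidden under the head.
- **Disagreement:** measured against the table's front edge, the tail overhangs 25.75 mm instead of 25. The wrist camera had read that overhang 1 to 2 mm larger than the top camera did. Both are inside the 6 mm limit.
- **Bystanders:** those in the last top view look unmoved. The arm was clear of everything.

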